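# Test a spindle return spring at its test load

### The job

Test the return spring standing in the spring tester: press the ram's black knob slowly down onto the spring until the spring itself carries its test load of 8 newtons (the ram's own drag comes on top of that; never load the spring to twice that), and let go so that the ram stays there. Then compare: if the ram's red disc has stopped above the yellow reference marks, slide the verdict block to the green end of its track; if it has stopped below them, to the red end. Leave the wrench, the collet and the step clamp where they are.

Things in the scene. Friction and masses are not known exactly. Their poses are not given: they have to be found in the camera images.
- tester: spring tester fixed to the bench: aluminium base 120 x 150 x 20 mm, steel columns 14 mm thick at y = +55 and -55 mm, grey guide head 40 x 150 mm from 155 to 180 mm up (bush to 186). Origin: centre of its underside; z up. The ram slides on the vertical axis through the origin. A steel spring with brass ends, 38 mm wide, 88 mm tall, stands on the load plate; its top is 110 mm above the bench
- load_plate: dark steel cup, 49 mm wide, on the tester's base; its floor is 22 mm up. It carries the spring's load and weight (1 N). Origin: centre of its underside. Springs look alike but differ in stiffness: 8 N shortens one by about 10 mm, another by as much as 40 mm, none by 17 to 22 mm; all go solid at 51 mm
- ram (a joint): how far the ram is down from its top position (m), 0 to 0.085. Friction holds it where left: pushing it (0.4 kg, within 15 percent) down takes 4 N plus the spring's load, true only while it moves: when it stops, friction takes up part. Lifting takes 12 N; it holds against up to 11 N of spring load. Its disc meets the free spring at 0.030 and is level with the marks at 0.050
- ram_top (a point): centre of the flat top of the ram's round black knob; the knob is 34 mm wide and 25 mm tall, on a 10 mm rod; its top is 295 mm above the bench minus the ram joint value
- ram_disc (a point): centre of the red disc (32 mm wide, 8 mm thick) at the ram's lower end, at mid-thickness
- mark (a point): the reference height: level of the two yellow marks that point inwards from the columns, 94 mm above the bench; this point lies on the ram's axis
- gauge: verdict track fixed to the bench: aluminium bar 55 x 160 x 14 mm, long along its own y; green half and end at +y, red half and end at -y. Origin: centre of its underside; z up
- flag (a joint): position of the verdict block along the track (m): 0 in the middle, +0.040 at the stop of the green end, -0.040 at the stop of the red end; friction about 2.5 N, stays where left
- flag_top (a point): centre of the top of the black verdict block with a white stripe: 28 mm (track's x) by 20 mm (track's y), 40 mm tall, its top 55 mm above the bench
- rack: blue rack fixed to the bench, 65 x 200 x 20 mm, long along its own y, with three cups in which three spare springs stand (tops 110 mm above the bench). Origin: centre of its underside. Not part of the job
- wrench: steel spanner, 160 mm long, 8 mm thick, lying flat; origin at its middle, underside; long axis x. Leave alone
- collet: small steel collet, 34 mm wide, 28 mm tall, standing; origin centre of underside. Leave alone
- clamp: dark steel step clamp, 70 x 32 x 38 mm; origin centre of underside. Leave alone

How it is judged:
By the outcome, as a careful person would: the job done as asked, in the order asked, and still so for the second after the job is handed in, with the robot touching nothing.
It also fails if it takes over 50 s, if anything falls off the work surface, if the arm or the gripper's body presses on something with over 40 N, if the wrist force passes 120 N, or if a joint passes its speed limit or range.

### The arm

A 6-joint arm with a two-finger parallel gripper is mounted at the origin on the work surface. World frame = base frame: x ahead of the robot, y to its left, z up, the work surface at z = 0. Lengths are in m, angles in degrees, forces in N, time in s.
With the tool pointing down it reaches from about 0.35 to 0.875 m from the base axis. Payload 4.2 kg.
Tool frame: the origin (TCP) lies midway between the tips of the shut fingers; the grasp point (between the pads) lies 19 mm behind it (grasp_offset is the distance from the TCP to the grasp point, in m); z points along the fingers, y is the line along which they close (so a half turn about z gives the same grasp; the last joint's range is limited). The gripper opens to 85 mm and grips with 20 to 120 N. Pads are 22 mm wide; open, the fingers measure 114 mm over their backs; the gripper's body (76 mm by 85 mm) begins 54 mm behind the grasp point. The pads swing forward as they close: fully open they stand 13 mm farther back than shut.
Start: joints at [-49.355, 22.042, 0.453, 0, -68.411, -14.817], TCP at [0.272, -0.563, 0.231] pointing down, gripper open.
Joint ranges: [-179.83, 179.83], [-69.29, 118.12], [-61.27, 80.66], [-181.25, 117.63], [-171.15, -9.14], [-177.46, 177.46]. Speed limits (degrees/s): [159.86, 159.86, 180, 180, 180, 180].

### API

Orientations are given as [roll, pitch, yaw] about the fixed x, y, z axes, in that order (R = Rz(yaw) Ry(pitch) Rx(roll)).
In Python, from workcell import * gives the robot as it stands.
- The arm moves only by the shell command python3 -m inch 'ROWS'. ROWS is JSON, a list of rows, each an object of numbers: "wx", "wy", "wz": the turn, a rotation vector about the tool's x, y, z in degrees; "tx", "ty", "tz": the shift along the tool's x, y, z in cm; "jaw": the closure, from -1 (fully open) to 1 (shut). A call has 1 to 5 rows; each row shifts and turns the commanded pose from where the row before left it, along the tool's axes as they then stand; what a row does not reach is not made up. A row lasts 1/10 s, in which the tool goes at most 50 mm and 8.59 degrees, less where a joint would pass 70% of its speed; a pose out of reach is approached as far as the arm can. A call with a gripper value outside its range is refused whole. The fingers move at their own pace and stop on an object; the grip force is fixed at half the most. Time passes only in rows, so rows that do not move let the fingers close. It gives the time, the measured TCP pose, the force, the opening and the grip force at its end, in the units of the state.
- get_obs(): the state, without advancing time (a new reading comes with each control period).
- snapshot(name): name is "scene" or "top"; returns the picture (420x560x3 uint8, red, green, blue); there is no depth.
- camera_model(name): a dict with "fovy" (degrees; the focal length in pixels is half the picture's height over the tangent of half this angle, whatever the lens; pixels are square), "cx", "cy" (the principal point, pixels), "R" (3x3) and "t" (3): a world point X has camera coordinates R X + t. Camera axes: x right, y down, z forward; pixel columns grow to the right and rows downward; lengths in m; the calibration is good to about 2 mm. A picture is of the moment at which its call begins. camera_model takes no time and is no camera call.
- sign_off(): hands the job in; it is judged then, once.
The state is a dict: "time": time; "q": joint angles; "dq": joint speeds; "joint_torque": joint torques, N m; "position": TCP position; "ee_rot": TCP orientation; "contact_force": force on the tool from outside, world axes, zero at the start; "torque": the same for the moment, N m; "opening": finger opening in m; "grip_force": force on a finger pad.
Only numpy, scipy, OpenCV 4.12 (cv2) and the standard library are available. Lean on these libraries where they do the work, as an engineer would, in place of code of your own. Each camera call takes 0.05 s, during which the arm holds its last target. There are 200 camera calls.

## Working session

There is one attempt and no reset: what is moved stays moved. The work goes in short steps, Python scripts to look and compute and a shell command to move; the robot and the scene stay as the last step left them, time stands still between calls to the robot, and variables do not carry over. Pictures are saved under pics/ and viewed, at most 10 in all, crops included, and the job is handed in when it is done.

```bash
mkdir -p pics; python3 - <<'E'
from workcell import *
import cv2,numpy as np
for n in("scene","top"):
    p=snapshot(n); cv2.imwrite(f"pics/{n}0.png",p[:,:,::-1]); m=camera_model(n)
    print(n,m["fovy"],m["cx"],m["cy"],np.round(m["R"],3).tolist(),np.round(m["t"],3).tolist(), -np.array(m["R"]).T@m["t"], m.keys())
o=get_obs();print(o)
E
```

```text
scene 42.433103608709324 281.2385440664169 209.61556857325996 [[-0.452, 0.892, -0.003], [0.589, 0.296, -0.752], [-0.67, -0.342, -0.659]] [0.222, -0.217, 1.747] [1.39824924 0.46426716 0.98878568] dict_keys(['fovy', 'cx', 'cy', 'R', 't'])
top 45.47454846427738 277.7678406858518 211.99975923862857 [[-0.118, -0.993, 0.0], [-0.972, 0.116, -0.205], [0.203, -0.024, -0.979]] [0.076, 0.6, 1.353] [0.31787668 0.0393799  1.44707373] dict_keys(['fovy', 'cx', 'cy', 'R', 't'])
{'time': 0.1, 'q': array([-4.93547859e+01,  2.20857029e+01,  3.87858725e-01, -2.52167680e-02,
       -6.84103013e+01, -1.48173984e+01]), 'dq': array([ 0.07100839, -0.05912374,  0.14254444,  0.0358196 ,  0.08422422,
        0.02078981]), 'joint_torque': array([-3.01281916e-04, -3.93319130e+01,  1.88928759e+01,  4.19791326e+00,
       -2.59385590e-03,  8.45377794e-07]), 'position': array([ 0.27209299, -0.56209062,  0.23033981]), 'ee_rot': array([ 1.79889457e+02, -5.00660872e-03, -1.54181480e+02]), 'contact_force': array([-0.52351885,  0.349312  ,  0.73034601]), 'torque': array([-0.01026301, -0.01236302,  0.00926711]), 'grip_force': 0.0, 'opening': 0.0854501736147397}
```

View pics/scene0.png

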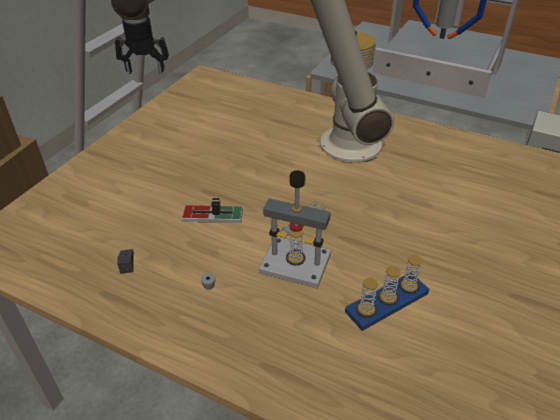

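View pics/top0.png

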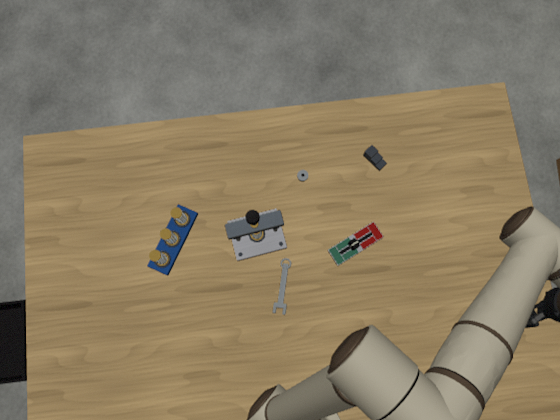

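Scene picture: knob at about (297,180), verdict block at (216,206). Top picture: knob at (253,217), verdict block at (355,243), wrench at (283,287) between the tester and the robot.

```bash
cat > h.py <<'E'
from workcell import *
import cv2,numpy as np
def ray(n,u,v):
    m=camera_model(n);f=210/np.tan(np.radians(m["fovy"]/2));R=np.array(m["R"])
    d=R.T@np.array([(u-m["cx"])/f,(v-m["cy"])/f,1]);return -R.T@np.array(m["t"]),d/np.linalg.norm(d)
def onz(n,u,v,z):
    c,d=ray(n,u,v);return c+d*(z-c[2])/d[2]
def proj(n,X):
    m=camera_model(n);f=210/np.tan(np.radians(m["fovy"]/2));p=np.array(m["R"])@X+m["t"];return f*p[0]/p[2]+m["cx"],f*p[1]/p[2]+m["cy"]
def tri(a,b):
    (c1,d1),(c2,d2)=a,b;s=np.linalg.lstsq(np.c_[d1,-d2],c2-c1,rcond=None)[0]
    p,q=c1+s[0]*d1,c2+s[1]*d2;return (p+q)/2,np.linalg.norm(p-q)
def blob(im,box,fn):
    x0,y0,x1,y1=box;c=im[y0:y1,x0:x1].astype(int);m=fn(c[...,0],c[...,1],c[...,2]).astype(np.uint8)
    n,l,s,ce=cv2.connectedComponentsWithStats(m);i=1+np.argmax(s[1:,4]);return ce[i]+[x0,y0],s[i]+[x0,y0,0,0,0]
dark=lambda r,g,b:(r+g+b)<110
red=lambda r,g,b:(r>110)&(g<60)
green=lambda r,g,b:(g>r+25)&(g>b+5)
E
python3 - <<'E'
from h import *
S=cv2.imread("pics/scene0.png")[:,:,::-1];T=cv2.imread("pics/top0.png")[:,:,::-1]
a,sa=blob(S,(285,168,310,192),dark);b,sb=blob(T,(240,205,265,228),dark)
print("knob",a,sa,b,sb,tri(ray("scene",*a),ray("top",*b)),"expect z .2825")
print("knob plane",onz("scene",*a,.2825),onz("top",*b,.2825))
r,s1=blob(T,(325,215,390,270),red);g,s2=blob(T,(325,215,390,270),green)
R=onz("top",*r,.014);G=onz("top",*g,.014);print("gauge",r,s1,g,s2,R,G)
r2,_=blob(S,(178,200,215,222),red);g2,_=blob(S,(215,200,248,222),green)
R2=onz("scene",*r2,.014);G2=onz("scene",*g2,.014);print(R2,G2,(R+G)/2,(R2+G2)/2,np.linalg.norm(G-R))
d=G-R;print("gauge yaw of y axis",np.degrees(np.arctan2(d[1],d[0])))
f,sf=blob(S,(205,195,225,216),dark);print("flag",f,sf)
e=[cv2.resize(S[160:290,170:340],None,fx=4,fy=4,interpolation=2)]
e2=cv2.resize(T[190:280,215:395],None,fx=4,fy=4,interpolation=2)
cv2.imwrite("pics/c1.png",e[0][:,:,::-1]);cv2.imwrite("pics/c2.png",e2[:,:,::-1])
E
```

```text
knob [296.6407767 178.9368932] [290 171  14  17 206] [252.3125     217.24305556] [246 211  13  14 144] (array([0.5576143 , 0.07239787, 0.26488891]), np.float64(0.00033331091419804937)) expect z .2825
knob plane [0.57801279 0.08208581 0.2825    ] [0.55410776 0.07175492 0.2825    ]
gauge [374.75961538 230.875     ] [368 223  14  16 104] [341.97752809 251.61048689] [330 238  28  26 267] [ 0.52651677 -0.26889358  0.014     ] [ 0.47796508 -0.16580353  0.014     ]
[ 0.52908914 -0.26727543  0.014     ] [ 0.47158199 -0.14619097  0.014     ] [ 0.50224093 -0.21734856  0.014     ] [ 0.50033557 -0.2067332   0.014     ] 0.1139509803120236
gauge yaw of y axis 115.21874148323798
flag [215.48192771 208.14457831] [211 202   9  13  83]
```

View pics/c1.png

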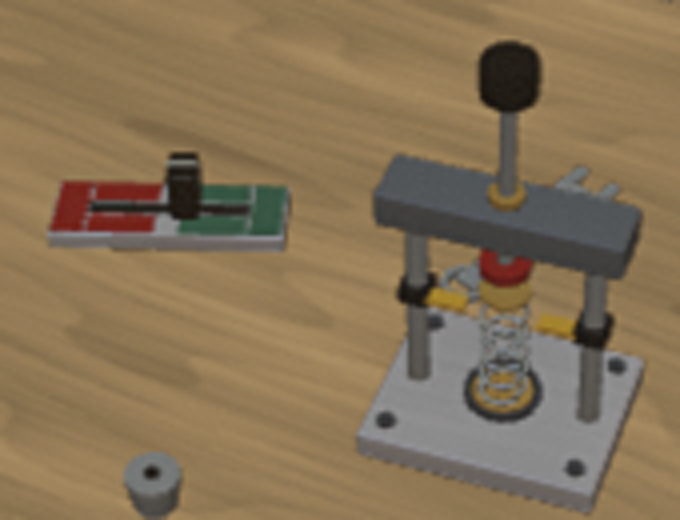

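View pics/c2.png

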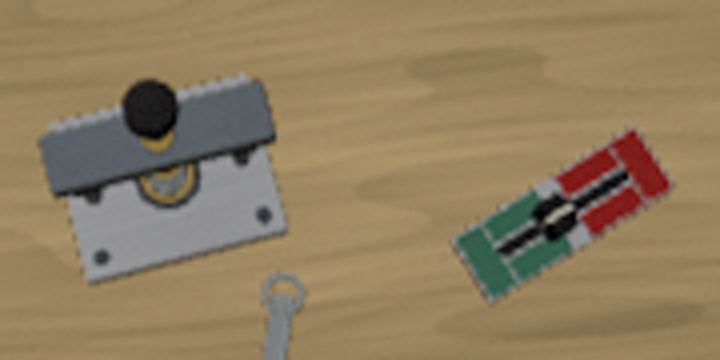

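Knob centre triangulates to z≈0.265, so the ram already starts about 17 mm down, with the disc just above the spring. That fits the picture. The verdict block stands near the middle of the track. I'll shut the jaws and go above the knob.

```bash
python3 -m inch '[{"tz":-5,"jaw":1},{"tz":-5,"jaw":1},{"tx":-3.55,"ty":2.98,"jaw":1},{"tx":-3.55,"ty":2.98,"jaw":1},{"tx":-3.55,"ty":2.98,"jaw":1}]'
python3 -m inch '[{"tx":-3.55,"ty":2.98,"jaw":1},{"tx":-3.55,"ty":2.98,"jaw":1},{"tx":-3.55,"ty":2.98,"jaw":1},{"tx":-3.55,"ty":2.98,"jaw":1},{"tx":-3.55,"ty":2.98,"jaw":1}]'
python3 -m inch '[{"tx":-3.55,"ty":2.98,"jaw":1},{"tx":-3.55,"ty":2.98,"jaw":1},{"tx":-3.55,"ty":2.98,"jaw":1},{"tx":-3.55,"ty":2.98,"jaw":1},{"tx":-3.55,"ty":2.98,"jaw":1}]'
python3 -m inch '[{"tx":-3.55,"ty":2.98,"jaw":1},{"tx":-3.55,"ty":2.98,"jaw":1},{"jaw":1},{"jaw":1}]'
```

```text
invalid input at $[0]: expected keys wx, wy, wz, tx, ty, tz, jaw
invalid input at $[0]: expected keys wx, wy, wz, tx, ty, tz, jaw
invalid input at $[0]: expected keys wx, wy, wz, tx, ty, tz, jaw
invalid input at $[0]: expected keys wx, wy, wz, tx, ty, tz, jaw
```

```bash
python3 -m inch '[{"wx":0,"wy":0,"wz":0,"tx":0,"ty":0,"tz":-5,"jaw":1},{"wx":0,"wy":0,"wz":0,"tx":0,"ty":0,"tz":-5,"jaw":1},{"wx":0,"wy":0,"wz":0,"tx":-3.55,"ty":2.98,"tz":0,"jaw":1},{"wx":0,"wy":0,"wz":0,"tx":-3.55,"ty":2.98,"tz":0,"jaw":1},{"wx":0,"wy":0,"wz":0,"tx":-3.55,"ty":2.98,"tz":0,"jaw":1}]'
python3 -m inch '[{"wx":0,"wy":0,"wz":0,"tx":-3.55,"ty":2.98,"tz":0,"jaw":1},{"wx":0,"wy":0,"wz":0,"tx":-3.55,"ty":2.98,"tz":0,"jaw":1},{"wx":0,"wy":0,"wz":0,"tx":-3.55,"ty":2.98,"tz":0,"jaw":1},{"wx":0,"wy":0,"wz":0,"tx":-3.55,"ty":2.98,"tz":0,"jaw":1},{"wx":0,"wy":0,"wz":0,"tx":-3.55,"ty":2.98,"tz":0,"jaw":1}]'
python3 -m inch '[{"wx":0,"wy":0,"wz":0,"tx":-3.55,"ty":2.98,"tz":0,"jaw":1},{"wx":0,"wy":0,"wz":0,"tx":-3.55,"ty":2.98,"tz":0,"jaw":1},{"wx":0,"wy":0,"wz":0,"tx":-3.55,"ty":2.98,"tz":0,"jaw":1},{"wx":0,"wy":0,"wz":0,"tx":-3.55,"ty":2.98,"tz":0,"jaw":1},{"wx":0,"wy":0,"wz":0,"tx":-3.55,"ty":2.98,"tz":0,"jaw":1}]'
```

```text
time: 0.6
position: [0.3294, -0.4342, 0.3309]
ee_rot: [180.0, 0.0, -154.2]
contact_force: [0.6, 0.2, 0.2]
opening: 0.0119
grip_force: 0.0
time: 1.1
position: [0.4242, -0.2223, 0.3311]
ee_rot: [180.0, -0.0, -154.2]
contact_force: [0.6, -0.4, 1.3]
opening: 0.0001
grip_force: 0.0
time: 1.6
position: [0.5191, -0.0108, 0.3311]
ee_rot: [180.0, -0.0, -154.2]
contact_force: [0.6, -0.6, -0.1]
opening: 0.0004
grip_force: 0.0
```

```bash
python3 -m inch '[{"wx":0,"wy":0,"wz":0,"tx":-3.54,"ty":2.9,"tz":0,"jaw":1},{"wx":0,"wy":0,"wz":0,"tx":-3.54,"ty":2.9,"tz":0,"jaw":1},{"wx":0,"wy":0,"wz":0,"tx":0,"ty":0,"tz":2,"jaw":1},{"wx":0,"wy":0,"wz":0,"tx":0,"ty":0,"tz":2,"jaw":1},{"wx":0,"wy":0,"wz":0,"tx":0,"ty":0,"tz":0,"jaw":1}]'
python3 - <<'E'
from h import *
S=snapshot("scene");T=snapshot("top");print(np.round(get_obs()["contact_force"],2))
a=cv2.resize(S[150:290,200:380],None,fx=4,fy=4,interpolation=2)
cv2.imwrite("pics/c3.png",a[:,:,::-1])
E
```

```text
time: 2.1
position: [0.5556, 0.0705, 0.2876]
ee_rot: [179.9, -0.4, -154.1]
contact_force: [-0.5, -0.5, -0.1]
opening: 0.0002
grip_force: 0.0
[0.21 0.34 0.62]
```

View pics/c3.png

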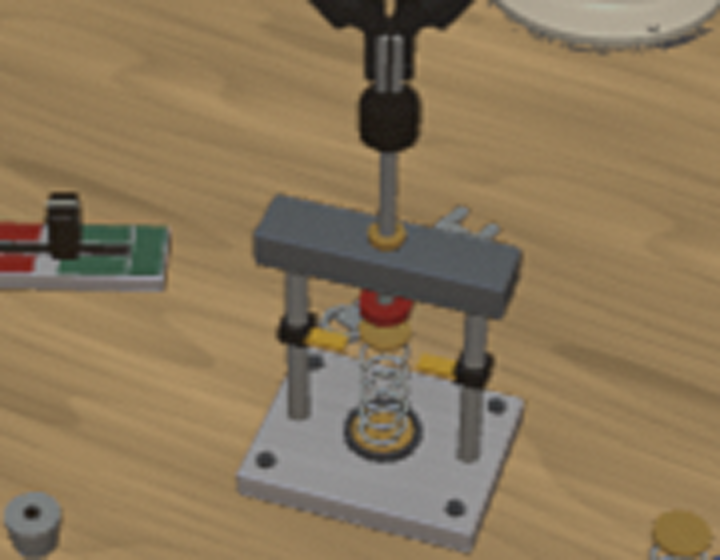

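Fingertips are centred over the knob (crop (388,90), knob at (388,118)). Next: slow descent.

```bash
for i in 1 2 3 4 5; do python3 -m inch '[{"wx":0,"wy":0,"wz":0,"tx":0,"ty":0,"tz":0.1,"jaw":1},{"wx":0,"wy":0,"wz":0,"tx":0,"ty":0,"tz":0.1,"jaw":1},{"wx":0,"wy":0,"wz":0,"tx":0,"ty":0,"tz":0.1,"jaw":1}]' | egrep 'time|pos|force:'; done
```

```text
time: 2.5
position: [0.5576, 0.0701, 0.2891]
contact_force: [-0.2, 0.9, 0.2]
grip_force: 0.0
time: 2.8
position: [0.5574, 0.0702, 0.2853]
contact_force: [0.5, 0.2, 0.4]
grip_force: 0.0
time: 3.1
position: [0.5574, 0.0703, 0.2822]
contact_force: [-0.3, 0.1, 0.2]
grip_force: 0.0
time: 3.4
position: [0.5574, 0.0703, 0.2801]
contact_force: [-2.2, -0.1, 3.8]
grip_force: 2.0
time: 3.7
position: [0.5574, 0.0703, 0.2766]
contact_force: [-2.0, 0.3, 4.5]
grip_force: 2.0
```

```bash
for i in 1 2 3 4 5 6 7 8; do python3 -m inch '[{"wx":0,"wy":0,"wz":0,"tx":0,"ty":0,"tz":0.1,"jaw":1},{"wx":0,"wy":0,"wz":0,"tx":0,"ty":0,"tz":0.1,"jaw":1}]' | egrep 'pos|ct_force:' | paste - -; done
```

```text
position: [0.5574, 0.0703, 0.2743]	contact_force: [-1.8, 0.5, 4.6]
position: [0.5574, 0.0703, 0.2722]	contact_force: [-1.1, 0.7, 4.4]
position: [0.5574, 0.0703, 0.2702]	contact_force: [-1.2, 0.7, 4.1]
position: [0.5574, 0.0703, 0.2683]	contact_force: [-1.7, 0.5, 4.7]
position: [0.5574, 0.0703, 0.2662]	contact_force: [-1.1, 0.2, 3.8]
position: [0.5574, 0.0703, 0.2643]	contact_force: [-2.0, 0.0, 5.1]
position: [0.5574, 0.0703, 0.2625]	contact_force: [-2.0, -0.1, 5.9]
position: [0.5574, 0.0703, 0.2608]	contact_force: [-2.2, 0.0, 6.6]
```

```bash
for i in 1 2 3 4; do python3 -m inch '[{"wx":0,"wy":0,"wz":0,"tx":0,"ty":0,"tz":0.05,"jaw":1},{"wx":0,"wy":0,"wz":0,"tx":0,"ty":0,"tz":0.05,"jaw":1}]' | egrep 'pos|ct_force:' | paste - -; done
```

```text
position: [0.5574, 0.0703, 0.26]	contact_force: [-2.6, 0.6, 7.7]
position: [0.5574, 0.0703, 0.2591]	contact_force: [-2.5, 0.3, 6.6]
position: [0.5574, 0.0703, 0.2583]	contact_force: [-2.9, 0.5, 7.8]
position: [0.5574, 0.0703, 0.2574]	contact_force: [-3.6, 0.3, 8.8]
```

```bash
for i in 1 2 3 4 5; do python3 -m inch '[{"wx":0,"wy":0,"wz":0,"tx":0,"ty":0,"tz":0.05,"jaw":1},{"wx":0,"wy":0,"wz":0,"tx":0,"ty":0,"tz":0.05,"jaw":1}]' | egrep 'pos|ct_force:' | paste - -; done
```

```text
position: [0.5574, 0.0703, 0.2565]	contact_force: [-4.7, 1.3, 9.1]
position: [0.5574, 0.0703, 0.2557]	contact_force: [-4.5, 0.7, 10.3]
position: [0.5574, 0.0703, 0.2548]	contact_force: [-3.8, 1.1, 10.0]
position: [0.5575, 0.0703, 0.2539]	contact_force: [-4.3, 0.6, 10.8]
position: [0.5575, 0.0703, 0.2531]	contact_force: [-4.6, 1.4, 10.5]
```

```bash
cat > fit.py <<'E'
import numpy as np
z=np.array([.2643,.2625,.2608,.26,.2591,.2583,.2574,.2565,.2557,.2548,.2539,.2531]);F=np.array([5.1,5.9,6.6,7.7,6.6,7.8,8.8,9.1,10.3,10,10.8,10.5])
p=np.polyfit(z,F,1);b=np.mean([4.5,4.6,4.4,4.1,4.7,3.8])
print(p,b,"free contact z",(b-p[1])/p[0],"8N at",(b+8-p[1])/p[0],(12-p[1])/p[0],np.std(F-np.polyval(p,z)))
E
python3 fit.py; for i in 1 2; do python3 -m inch '[{"wx":0,"wy":0,"wz":0,"tx":0,"ty":0,"tz":0.05,"jaw":1},{"wx":0,"wy":0,"wz":0,"tx":0,"ty":0,"tz":0.05,"jaw":1}]' | egrep 'pos|ct_force:' | paste - -; done
```

```text
[-541.53201373  147.99997728] 4.3500000000000005 free contact z 0.26526590050818216 8N at 0.25049299734253333 0.25113931185603044 0.4590690572012076
position: [0.5575, 0.0703, 0.2522]	contact_force: [-5.8, 1.3, 11.3]
position: [0.5575, 0.0703, 0.2514]	contact_force: [-5.5, 0.9, 11.5]
```

```bash
python3 -m inch '[{"wx":0,"wy":0,"wz":0,"tx":0,"ty":0,"tz":0.04,"jaw":1},{"wx":0,"wy":0,"wz":0,"tx":0,"ty":0,"tz":0.04,"jaw":1}]' | egrep 'pos|ct_force:' | paste - -;python3 -m inch '[{"wx":0,"wy":0,"wz":0,"tx":0,"ty":0,"tz":0,"jaw":1}]' | egrep 'pos|ct_force:' | paste - -
```

```text
position: [0.5575, 0.0703, 0.2507]	contact_force: [-5.8, 0.2, 11.4]
position: [0.5575, 0.0703, 0.2506]	contact_force: [-3.8, 1.7, 11.7]
```

```bash
python3 -m inch '[{"wx":0,"wy":0,"wz":0,"tx":0,"ty":0,"tz":0.04,"jaw":1},{"wx":0,"wy":0,"wz":0,"tx":0,"ty":0,"tz":0.04,"jaw":1}]' | egrep 'pos|ct_force:' | paste - -
sed -i 's/,.2531\]/,.2531,.2522,.2514,.2507]/;s/,10.5\]/,10.5,11.3,11.5,11.4]/' fit.py; python3 fit.py
```

```text
position: [0.5575, 0.0703, 0.25]	contact_force: [-5.3, 1.6, 13.5]
[-509.92859266  139.79880212] 4.3500000000000005 free contact z 0.2656230775577104 8N at 0.24993460643628343 0.25062097704784586 0.4488183389979239
```

The fit puts 8 N at z≈0.250, which is where it stands, about 15.5 mm of compression. Letting go upward.

```bash
python3 -m inch '[{"wx":0,"wy":0,"wz":0,"tx":0,"ty":0,"tz":-0.1,"jaw":1},{"wx":0,"wy":0,"wz":0,"tx":0,"ty":0,"tz":-0.3,"jaw":1},{"wx":0,"wy":0,"wz":0,"tx":0,"ty":0,"tz":-2,"jaw":1},{"wx":0,"wy":0,"wz":0,"tx":0,"ty":0,"tz":-4,"jaw":1},{"wx":0,"wy":0,"wz":0,"tx":0,"ty":0,"tz":0,"jaw":1}]'
python3 - <<'E'
from h import *
S=snapshot("scene");T=snapshot("top")
a,sa=blob(S,(285,168,310,200),dark);b,sb=blob(T,(240,200,265,232),dark);print(a,sa,b,sb,tri(ray("scene",*a),ray("top",*b)))
cv2.imwrite("pics/c4.png",cv2.resize(S[160:290,170:340],None,fx=4,fy=4,interpolation=2)[:,:,::-1])
# block: stripe/flag position along the track from both views, at z=.055
for n,im,box in(("scene",S,(205,195,225,216)),("top",T,(345,232,368,256))):
    c,s=blob(im,box,dark);print(n,c,s,onz(n,*c,.035))
E
```

```text
time: 8.5
position: [0.56, 0.0705, 0.3165]
ee_rot: [-179.8, 0.6, -154.1]
contact_force: [-0.6, 0.7, 1.1]
opening: 0.0
grip_force: 0.0
[296.46  189.945] [290 182  14  17 200] [252.23863636 214.25852273] [240 201  25  26 352] (array([0.56846388, 0.07472902, 0.2431363 ]), np.float64(0.005439271634280765))
scene [215.58024691 208.14814815] [212 202   8  13  81] [ 0.50293777 -0.19118499  0.035     ]
top [354.53571429 246.42857143] [351 243   8   7  28] [ 0.4860317  -0.20032333  0.035     ]
```

View pics/c4.png

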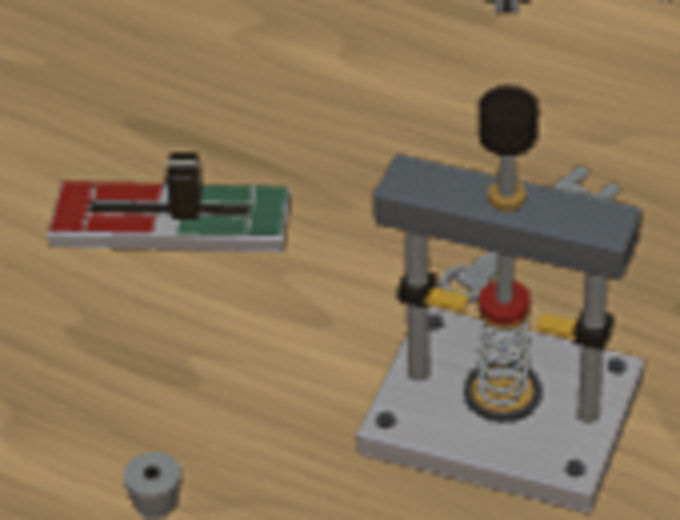

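The disc (crop (505,302)) has stopped above the line of the yellow marks ((445,298) to (555,325), midpoint ≈(500,312)). Ram ≈0.045, so the verdict is green. The block's top is at crop (183,160).

```bash
python3 - <<'E'
from h import *
C=np.array([onz("top",u/4+215,v/4+190,.014)for u,v in((453,242),(632,130),(672,185),(490,300))])
print(C,C.mean(0),[np.linalg.norm(C[i]-C[i-1])for i in range(4)])
d=(C[0]+C[3]-C[1]-C[2]);d/=np.linalg.norm(d);yaw=np.degrees(np.arctan2(d[1],d[0]));print("green dir",d,yaw)
print("flag scene",onz("scene",183/4+170,159/4+160,.055),"top",onz("top",556/4+215,214/4+190,.055))
o=get_obs();print(o["position"],o["ee_rot"],o["q"])
E
```

```text
[[ 0.48581358 -0.12706996  0.014     ]
 [ 0.55152809 -0.26770501  0.014     ]
 [ 0.50812158 -0.29007685  0.014     ]
 [ 0.44140415 -0.14753957  0.014     ]] [ 0.49671685 -0.20809785  0.014     ] [np.float64(0.04889992423873467), np.float64(0.15523083797962017), np.float64(0.04883261148342455), np.float64(0.15737881586809602)]
green dir [-0.42363361  0.90583363  0.        ] 115.0642058050257
flag scene [ 0.49240387 -0.19530527  0.055     ] top [ 0.49200138 -0.1966733   0.055     ]
[0.55760089 0.07052149 0.31160087] [ 1.79961532e+02  6.82832540e-02 -1.54190241e+02] [ 2.37036824e+01  1.32104140e+01 -6.62754385e-01 -4.21938547e-02
 -7.60600118e+01 -8.78837593e+01]
```

```bash
python3 -m inch '[{"wx":0,"wy":0,"wz":0,"tx":2.5,"ty":-3.58,"tz":0,"jaw":1},{"wx":0,"wy":0,"wz":0,"tx":2.5,"ty":-3.58,"tz":0,"jaw":1},{"wx":0,"wy":0,"wz":0,"tx":2.5,"ty":-3.58,"tz":0,"jaw":1},{"wx":0,"wy":0,"wz":0,"tx":2.5,"ty":-3.58,"tz":0,"jaw":1},{"wx":0,"wy":0,"wz":0,"tx":2.5,"ty":-3.58,"tz":0,"jaw":1}]'
python3 -m inch '[{"wx":0,"wy":0,"wz":0,"tx":2.5,"ty":-3.58,"tz":0,"jaw":1},{"wx":0,"wy":0,"wz":0,"tx":2.5,"ty":-3.58,"tz":0,"jaw":1},{"wx":0,"wy":0,"wz":0,"tx":0,"ty":0,"tz":5,"jaw":1},{"wx":0,"wy":0,"wz":0,"tx":0,"ty":0,"tz":5,"jaw":1},{"wx":0,"wy":0,"wz":0,"tx":0,"ty":0,"tz":5,"jaw":1}]'
python3 -m inch '[{"wx":0,"wy":0,"wz":0,"tx":0,"ty":0,"tz":4,"jaw":1},{"wx":0,"wy":0,"wz":0,"tx":0,"ty":0,"tz":2,"jaw":1},{"wx":0,"wy":0,"wz":0,"tx":0,"ty":0,"tz":0,"jaw":1}]'
python3 - <<'E'
from h import *
S=snapshot("scene")
cv2.imwrite("pics/c5.png",cv2.resize(S[140:240,160:310],None,fx=5,fy=5,interpolation=2)[:,:,::-1])
E
```

```text
time: 9.1
position: [0.5217, -0.1467, 0.3097]
ee_rot: [179.9, -0.1, -154.2]
contact_force: [0.6, 0.4, -0.0]
opening: -0.0
grip_force: 0.0
time: 9.6
position: [0.5076, -0.2319, 0.1585]
ee_rot: [179.9, -0.1, -154.3]
contact_force: [1.0, 0.2, -0.9]
opening: -0.0002
grip_force: 0.0
time: 9.9
position: [0.5053, -0.2308, 0.0965]
ee_rot: [179.6, -0.5, -154.2]
contact_force: [-0.4, -0.2, -0.2]
opening: 0.0004
grip_force: 0.0
```

View pics/c5.png

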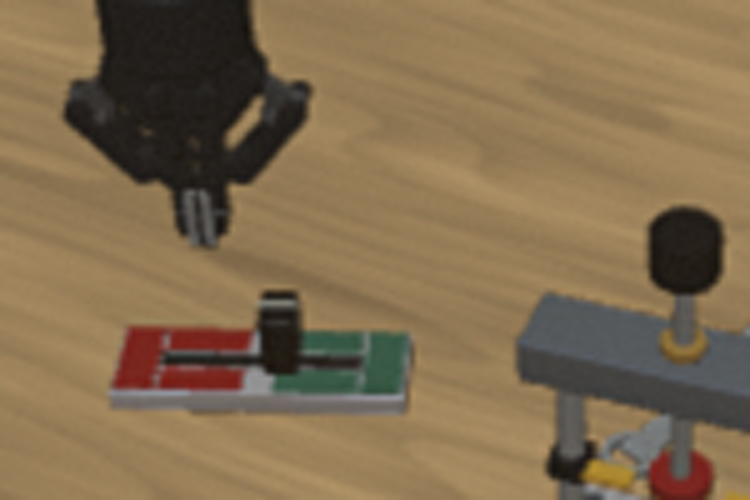

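Shut fingertips (crop (203,240)) hang over the red half, clear of the block at (280,330). Lowering, then pushing toward green.

```bash
python3 -m inch '[{"wx":0,"wy":0,"wz":0,"tx":0,"ty":0,"tz":2.5,"jaw":1},{"wx":0,"wy":0,"wz":0,"tx":0,"ty":0,"tz":2.5,"jaw":1},{"wx":0,"wy":0,"wz":0,"tx":0,"ty":0,"tz":1.4,"jaw":1},{"wx":0,"wy":0,"wz":0,"tx":0,"ty":0,"tz":0,"jaw":1}]'
for i in 1 2 3; do python3 -m inch '[{"wx":0,"wy":0,"wz":0,"tx":0,"ty":0.3,"tz":0,"jaw":1},{"wx":0,"wy":0,"wz":0,"tx":0,"ty":0.3,"tz":0,"jaw":1},{"wx":0,"wy":0,"wz":0,"tx":0,"ty":0.3,"tz":0,"jaw":1},{"wx":0,"wy":0,"wz":0,"tx":0,"ty":0.3,"tz":0,"jaw":1}]' | egrep 'pos|ct_force:' | paste - -; done
```

```text
time: 10.35
position: [0.5085, -0.2314, 0.037]
ee_rot: [179.9, -0.1, -154.2]
contact_force: [-0.5, 0.1, -0.1]
opening: 0.0001
grip_force: 0.0
position: [0.5042, -0.2205, 0.0386]	contact_force: [0.1, -0.1, 0.3]
position: [0.4993, -0.2099, 0.0381]	contact_force: [0.7, -1.2, 2.2]
position: [0.4937, -0.1988, 0.0378]	contact_force: [2.4, -1.6, 1.7]
```

```bash
for i in 1 2 3 4 5; do python3 -m inch '[{"wx":0,"wy":0,"wz":0,"tx":0,"ty":0.15,"tz":0,"jaw":1},{"wx":0,"wy":0,"wz":0,"tx":0,"ty":0.15,"tz":0,"jaw":1}]' | egrep 'pos|ct_force:' | paste - -; done
```

```text
position: [0.4923, -0.1962, 0.0378]	contact_force: [2.4, -1.7, 0.2]
position: [0.4911, -0.1938, 0.0377]	contact_force: [3.0, -5.7, -0.1]
position: [0.491, -0.1931, 0.0379]	contact_force: [5.4, -18.6, -5.0]
position: [0.4909, -0.1924, 0.0381]	contact_force: [8.3, -29.3, -9.4]
position: [0.4908, -0.1918, 0.0383]	contact_force: [10.7, -41.0, -14.3]
```

The stop has been reached. Backing off, rising, and looking.

```bash
python3 -m inch '[{"wx":0,"wy":0,"wz":0,"tx":0,"ty":-0.6,"tz":0,"jaw":1},{"wx":0,"wy":0,"wz":0,"tx":0,"ty":-1.5,"tz":0,"jaw":1},{"wx":0,"wy":0,"wz":0,"tx":0,"ty":0,"tz":-4,"jaw":1},{"wx":0,"wy":0,"wz":0,"tx":0,"ty":0,"tz":-5,"jaw":1},{"wx":0,"wy":0,"wz":0,"tx":0,"ty":0,"tz":-5,"jaw":1}]'
python3 -m inch '[{"wx":0,"wy":0,"wz":0,"tx":0,"ty":0,"tz":-3,"jaw":1},{"wx":0,"wy":0,"wz":0,"tx":0,"ty":0,"tz":0,"jaw":1}]'
python3 - <<'E'
from h import *
S=snapshot("scene")
cv2.imwrite("pics/c6.png",cv2.resize(S[160:290,170:340],None,fx=4,fy=4,interpolation=2)[:,:,::-1])
a,sa=blob(S,(285,168,310,200),dark);print(a,sa)
E
```

```text
time: 13.05
position: [0.4939, -0.2041, 0.1778]
ee_rot: [179.8, -0.3, -154.2]
contact_force: [1.9, -0.7, -0.5]
opening: -0.0003
grip_force: 0.0
time: 13.25
position: [0.4974, -0.2047, 0.2124]
ee_rot: [-179.8, 0.4, -154.1]
contact_force: [-1.4, -0.5, -0.8]
opening: -0.0002
grip_force: 0.0
[296.44897959 190.01530612] [290 182  14  17 196]
```

View pics/c6.png

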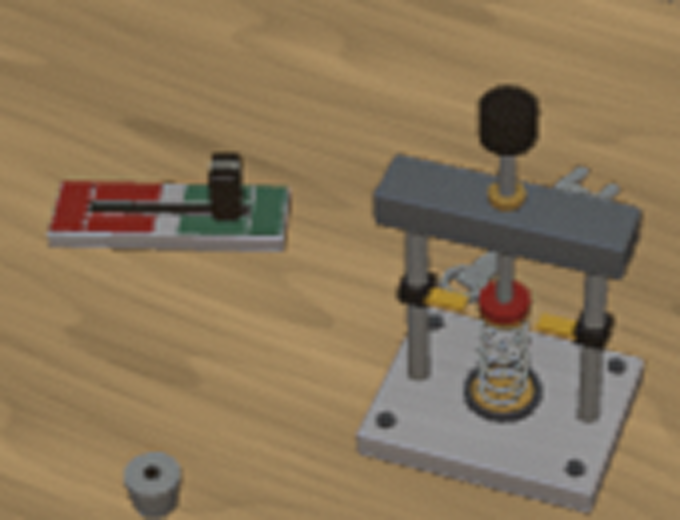

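The block stands at the green stop: crop (226,190), about 30 mm of travel. The ram has not moved (knob still at row 190). Handing in.

```bash
python3 -c "from workcell import *; print(sign_off())"
```

```text
the job is handed in; nothing more can be done
None
```

I pressed the spring to about 8 N (about 15.5 mm of compression) and the ram held there with its red disc above the yellow marks, so I slid the verdict block to the green stop and handed the job in at about 13 s; the shut fingers briefly reached about 45 N against that stop, and the sign-off gave no verdict.

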